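# Put the desk fan back on its pinned base

### The job

Put the small desk fan back on its round base: holding it all the while, lower its stem over the spigot and turn it until the notches in its foot slip over the cross pin and the foot sits fully home on the base, facing any way. Do not force it or drop it in: let go only once it is home, and leave everything else on the desk where it is.

Things in the scene. Friction and masses are not known exactly. Their poses are not given: they have to be found in the camera images.
- fan_head (a point): Centre of the head of a small black desk fan (0.19 to 0.35 kg) standing upright on its stem. The head is a flat round cage, 90 mm across (45 mm up, 45 mm down from here) and 40 mm thick; its flat faces are square to x, the blowing axis; z runs up the stem. Best pinched from above across the 40 mm thickness, some 20 mm over this point.
- fan_foot (a point): Centre of the stem's lower end, 100 mm below the head's centre, axes as the fan's. The stem is a black tube 46 mm across and 62 mm long; its bore, open below, is 28 mm wide and 46 mm deep. Four notches, 10 mm wide and 14 mm tall, are cut up into its lower end towards the fan's +x, -x, +y and -y: it fits the cross pin in any of four quarter turns.
- spigot_top (a point): Centre of the top of the upright steel spigot on the fan's base: 26 mm in diameter, 40 mm tall above the seat, tip chamfered 3 mm.
- seat (a point): Centre of the flat top of the fan's base, at the spigot's foot, 28 mm above the desk: where the centre of the fan's foot must end. The base is fixed, a black round foot 120 mm across below, sloping in to a flat 68 mm across on top.
- pin_centre (a point): Centre of a level steel cross pin, 6 mm thick and 52 mm long, through the spigot 7 mm above the seat. A foot not lined up rests on it, 10 mm above the seat. The pin may point any way: NOT told by this point's axes or any reading. See it in a picture, or press lightly and turn the fan until it drops; the fit allows about 5 degrees either way. The pin itself stays put.
- mug: White ceramic mug, 72 mm across and 85 mm tall, upright; origin at the centre of its underside. To be left alone.
- tape: Roll of brown parcel tape lying flat, 92 mm across, 24 mm tall, hole 72 mm; origin at the centre of its underside. To be left alone.
- calculator: White pocket calculator lying flat, 100 x 65 x 16 mm; origin at the centre of its underside. To be left alone.
- stapler: Black stapler, 125 x 34 x 42 mm; origin at the centre of its underside. To be left alone.
- pencup: Grey pen cup, 76 mm across, 95 mm tall (pens stand up to 140 mm); origin at the centre of its underside. To be left alone.
- punch: Paper punch, dark steel with grey lever, 60 x 100 x 40 mm; origin at the centre of its underside. To be left alone.
- phone: Black mobile phone lying flat, 145 x 70 x 9 mm; origin at the centre of its underside. To be left alone.
Mind the look-alikes: they are no part of the job. What is shaped like the part that bears spigot_top but pink or yellow is not meant.

How it is judged (in metres and radians):
On the way, in this order (a step that is already met when the one before it is completed fails the run):
1. the fan's stem is over the spigot, upright and still held, its foot 5 to 38 mm above the seat (z of fan_foot in the frame of seat between 0.005 and 0.038 m and horizontal distance between fan_foot and seat below 0.004 m and angle between fan_foot's own z axis and vertical below 0.15 rad and contact force between the fingers and fan above 0.5 N), for 0.1 s.
2. the fan is home on the seat while still held (z of fan_foot in the frame of seat below 0.003 m and horizontal distance between fan_foot and seat below 0.003 m and contact force between the fingers and fan above 0.5 N), for 0.1 s.
At the end, for the whole second after the job is handed in: The fan stands upright (within 4 degrees) on its base, its foot within 3 mm of the seat in height and from the base's axis, notches over the pin, and has been let go (z of fan_foot in the frame of seat below 0.003 m and horizontal distance between fan_foot and seat below 0.003 m and angle between fan_foot's own z axis and vertical below 0.07 rad); the robot touches nothing.
It fails at once if the fan is forced onto the base with more than 60 N (contact force between fan and base above 60 N).
It fails at once if another thing on the desk is moved more than 25 mm (distance of any of mug, tape, calculator, stapler, pencup, punch, phone from where it was at the start of the episode above 0.025 m).
It also fails if it takes over 48 s, if anything falls off the work surface, if the arm or the gripper's body presses on something with over 40 N, if the wrist force passes 120 N, or if a joint passes its speed limit or range.

### The arm

A 6-joint arm with a two-finger parallel gripper is mounted at the origin on the work surface. World frame = base frame: x ahead of the robot, y to its left, z up, the work surface at z = 0. Lengths are in m, angles in degrees, forces in N, time in s.
With the tool pointing down it reaches from about 0.3 to 0.75 m from the base axis. Payload 8.5 kg.
Tool frame: the origin (TCP) lies at the very end of the fingers, on their centre line; the grasp point (between the pads) lies 19 mm behind it; z points along the fingers, y is the direction in which the jaws open and shut (so a half turn about z gives the same grasp; the last joint's range is limited). The gripper opens to 85 mm and grips with 20 to 120 N. Pads are 22 mm wide; open, the fingers measure 114 mm over their backs; the gripper's body (76 mm by 85 mm) begins 54 mm behind the grasp point. The pads swing forward as they close: fully open they stand 13 mm farther back than shut.
Start: joints at [62.435, 21.807, 74.336, -0, 83.858, -12.336], TCP at [0.144, 0.531, 0.231] pointing down, gripper open.
Joint ranges: [-178.18, 178.18], [-50.72, 133.34], [12.68, 142.11], [-81.47, 261.47], [9.98, 163.14], [-165.26, 165.26]. Speed limits (degrees/s): [136.94, 136.94, 180, 180, 180, 180].

### API

Orientations are given as a 3x3 rotation matrix whose columns are the frame's x, y, z axes.
In Python, from rig import env, vision, close_job, spotter gives the robot as it stands. The module is installed in compiled form; this text tells all that it offers.
- The arm moves only by the tool jog_arm, never from a script. Its argument "plan" is a list that holds one entry, the list of rows, each a list of 6 numbers: the shift along the tool's x, y, z in units of 40 mm (1.0 is 40 mm), then the turn, a rotation vector about the tool's x, y, z in units of 0.15 rad (1.0 is 0.15 rad). A call has 1 to 10 rows; each row shifts and turns the commanded pose from where the row before left it, along the tool's axes as they then stand; what a row does not reach is not made up. A row lasts 1/10 s, in which the tool goes at most 50 mm and 8.59 degrees, less where a joint would pass 70% of its speed; a pose out of reach is approached as far as the arm can. A call with a number of a shift or a turn outside -1 to 1 is refused whole. A call with a gripper value outside its range is refused whole. "grip" is the opening, from -1 (shut) to 1 (fully open), set as the call begins (left out, the last holds). The fingers move at their own pace and stop on an object; "squeeze" is the grip in N (left out, the last holds). Time passes only in rows, so rows that do not move let the fingers close. It gives the time, the measured TCP pose, the force and the opening at its end, in the units of the state.
- env.observe(): the state, without advancing time (a new reading comes with each control period).
- vision.get_image(name): name is "side" or "top"; returns (picture, depth): 420x560x3 uint8, red, green, blue; 420x560 float32, m along the optical axis (not along the pixel's ray), 0 where there is no reading.
- vision.camera_info(name): a dict with "fx", "fy", "cx", "cy" (pixels), "k1" (the pictures are not rectified: a ray, as slopes to the right and down, at radius r is drawn at 1 + k1 r^2 times it, then the intrinsics apply), "rvec" (rotation vector, rad) and "tvec" (3), from world to camera coordinates, as OpenCV has them. Camera axes: x right, y down, z forward; pixel columns grow to the right and rows downward; lengths in m; the calibration is good to about 2 mm. A picture is of the moment at which its call begins. camera_info takes no time and is no camera call.
- close_job(): hands the job in, once; it reports no verdict.
Trained networks look in the newest picture that a camera, given by its name, has taken for a name from the list of things; names that differ only in an ending like _2 or _b are one class to them, and where a whole thing is asked for, a point or a joint stands for the part that bears it (a point fixed in the world has none). Each returns a list of dicts, best first, with "score" (0 to 1); they miss things now and then, are a little off and sometimes report something else, mostly with a low value. They report only what shows in the picture. A call takes as long as a camera call. They do not tell look-alikes from the thing itself.
- spotter.trace(camera, query): "pixels" (420x560 bool, what is visible of it) and "rect" ([left, top, right, bottom] in pixels, round what is visible of it).
The state is a dict: "time_s": time; "q": joint angles; "qvel": joint speeds; "joint_efforts": joint torques, N m; "position": TCP position; "tool_rot": TCP orientation; "ft_force": force on the tool from outside, world axes, zero at the start; "wrist_torque": the same for the moment, N m; "grip_width": finger opening in m.
Only numpy, scipy, OpenCV 4.12 (cv2) and the standard library are available. Lean on these libraries where they do the work, as an engineer would, in place of code of your own. Each camera call takes 0.05 s, during which the arm holds its last target.

## Working session

There is one attempt and no reset: what is moved stays moved. The work goes in short steps, Python scripts to look and compute and a tool call to move; the robot and the scene stay as the last step left them, time stands still between calls to the robot, and variables do not carry over. Pictures are saved under pics/ and viewed, and the job is handed in when it is done.

Besides the shell and the picture viewer there is one more tool, called after ">>>" as a command line: name --argument value ..., lists and objects as JSON in quotes. jog_arm: Moves the arm, as the interface text tells. Its arguments: {"type":"object","properties":{"plan":{"type":"array"},"grip":{"type":"number"},"squeeze":{"type":"number"}},"required":["plan"]}

```bash
mkdir -p pics
cat > h.py <<'E'
import numpy as np, cv2
from rig import env, vision, close_job, spotter
def cam(n):
    c=vision.camera_info(n); R,_=cv2.Rodrigues(np.array(c["rvec"],float)); return c,R,np.array(c["tvec"],float).ravel()
def K(c): return np.array([[c["fx"],0,c["cx"]],[0,c["fy"],c["cy"]],[0,0,1.]]), np.array([c["k1"],0,0,0,0.])
def cloud(n,d):
    c,R,t=cam(n); k,D=K(c); v,u=np.mgrid[0:420,0:560]
    p=cv2.undistortPoints(np.stack([u.ravel(),v.ravel()],1).astype(np.float64)[:,None],k,D)[:,0]
    P=np.c_[p,np.ones(len(p))]*d.ravel()[:,None]
    W=(P-t)@R; W[d.ravel()<=0]=np.nan
    return W.reshape(420,560,3)
def proj(n,X):
    c,R,t=cam(n);k,D=K(c); return cv2.projectPoints(np.atleast_2d(np.array(X,float)),c["rvec"] if 0 else cv2.Rodrigues(R)[0],t,k,D)[0][:,0]
def save(f,im): cv2.imwrite("pics/"+f,im[:,:,::-1])
E
python3 - <<'E'
from h import *
s=env.observe(); print({k:np.round(v,4).tolist() for k,v in s.items()})
for n in("side","top"):
    im,d=vision.get_image(n); np.savez("%s0.npz"%n,im=im,d=d); save(n+"0.png",im)
    c,R,t=cam(n); print(n,-R.T@t,c["fx"],c["k1"],R[2])
    for q in("fan_head","spigot_top"):
        for r in spotter.trace(n,q): print(n,q,r["score"],r["rect"])
E
```

```text
{'time_s': 0.0, 'q': [62.4337, 21.8412, 74.3895, -0.0008, 83.86, -12.3356], 'qvel': [-0.031, -0.1201, -0.001, 0.09, -0.0642, 0.0162], 'joint_efforts': [-0.0004, -44.8447, -23.1283, -0.0001, 0.0047, 0.0], 'position': [0.1443, 0.5304, 0.2307], 'tool_rot': [[-0.9649, 0.2627, -0.0007], [0.2627, 0.9649, -0.0014], [0.0003, -0.0015, -1.0]], 'ft_force': [-0.0014, 0.3019, -0.1728], 'wrist_torque': [0.0386, -0.0211, -0.0319], 'grip_width': 0.0854}
side [-0.15466017 -0.76917988  0.80828895] 447.1668138512208 -0.08520363339190212 [ 0.5406135   0.61959414 -0.56906955]
side fan_head 0.8 [322.0, 212.6, 357.3, 260.6]
side fan_head 0.61 [224.0, 243.7, 263.6, 265.2]
side fan_head 0.27 [136.0, 203.7, 186.6, 235.1]
side spigot_top 0.89 [237.0, 192.5, 273.6, 222.4]
side spigot_top 0.8 [258.0, 279.9, 309.3, 320.2]
side spigot_top 0.74 [268.3, 164.4, 303.1, 194.4]
top [ 0.36097282 -0.00195105  1.19029821] 467.55224849670844 -0.12559798001245864 [ 0.12688071 -0.00249396 -0.99191485]
top fan_head 0.9 [331.6, 158.7, 368.9, 191.8]
top spigot_top 0.94 [179.4, 105.1, 227.0, 149.8]
top spigot_top 0.65 [336.5, 246.1, 382.4, 291.3]
top spigot_top 0.48 [201.1, 168.0, 248.5, 217.0]
```

View pics/side0.png

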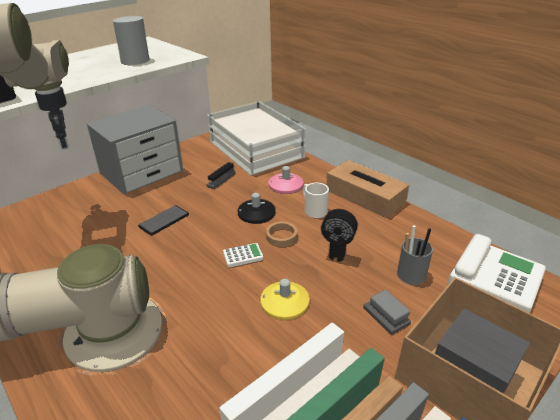

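View pics/top0.png

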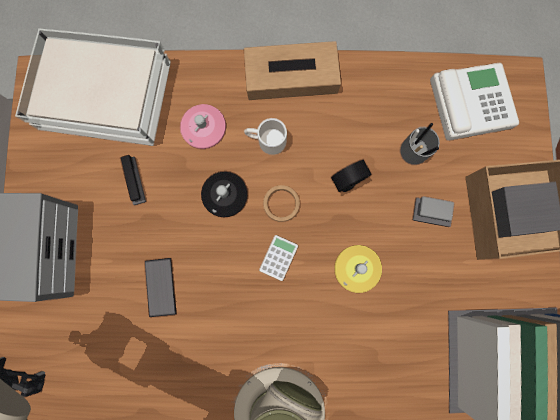

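The black base is at top (224,194) and side (257,208). The look-alikes are the pink base at top (203,126) and the yellow one at top (358,269). The fan is at top (351,176) and side (339,232). For the fan, the phone, stapler and calculator could be mistaken for it. I'll crop and measure the black base and the fan.

Run:
```python
from h import *
T=np.load("top0.npz");S=np.load("side0.npz")
a=cv2.resize(T["im"][165:225,195:255],(400,400),interpolation=cv2.INTER_CUBIC)
b=cv2.resize(T["im"][145:205,320:380],(400,400),interpolation=cv2.INTER_CUBIC)
save("crop1.png",np.hstack([a,b]))
a=cv2.resize(S["im"][180:230,230:290],(480,400),interpolation=cv2.INTER_CUBIC)
b=cv2.resize(S["im"][200:270,310:370],(320,400),interpolation=cv2.INTER_CUBIC)
save("crop2.png",np.hstack([a,b]))
for n,Z in(("top",T),("side",S)):
    W=cloud(n,Z["d"]); np.save(n+"W.npy",W)
    if n=="top": boxes=dict(fan=(145,205,320,380),base=(165,225,195,255))
    else: boxes=dict(fan=(200,270,310,370),base=(180,230,230,290))
    for k,(r0,r1,c0,c1) in boxes.items():
        w=W[r0:r1,c0:c1].reshape(-1,3); w=w[~np.isnan(w[:,0])]
        print(n,k,"desk z",np.median(w[w[:,2]<.012][:,2]))
        if k=="fan":
            h=w[w[:,2]>.09]; print(h.min(0),h.max(0),h.mean(0),len(h))
            x=h[h[:,2]>.13]; 
            rr=cv2.minAreaRect((h[:,:2]*1000).astype(np.float32)); print(rr)
            tp=h[h[:,2]>h[:,2].max()-.02]; print("top",tp.mean(0), cv2.minAreaRect((tp[:,:2]*1000).astype(np.float32)))
        else:
            h=w[w[:,2]>.05]; print("spigot",h.min(0),h.max(0),h.mean(0),len(h), cv2.minEnclosingCircle((h[h[:,2]>.06][:,:2]*1000).astype(np.float32)))
            m=w[(w[:,2]>.02)&(w[:,2]<.045)]; print("flat",cv2.minEnclosingCircle((m[:,:2]*1000).astype(np.float32)), np.median(m[:,2]))
            p=w[(w[:,2]>.031)&(w[:,2]<.05)]; print(len(p),np.round(p*1000)[:60].tolist())
```

```text
top fan desk z 0.0003055497932515466
[ 0.5412274  -0.21553196  0.09389968] [ 0.61462469 -0.12238309  0.14943348] [ 0.57437265 -0.16450328  0.13326372] 699
((577.9320068359375, -169.2686309814453), (41.33160400390625, 86.63996124267578), 28.411151885986328)
top [ 0.57765799 -0.16798004  0.14016571] ((578.2865600585938, -168.98910522460938), (40.43404769897461, 70.85108947753906), 28.421064376831055)
top base desk z 0.0003972408160781751
spigot [0.53540562 0.12885646 0.05173182] [0.56089534 0.15230333 0.0733676 ] [0.54757973 0.14064928 0.06590485] 96 ((548.7603759765625, 141.29957580566406), 12.803808212280273)
flat ((548.7146606445312, 141.97283935546875), 55.351444244384766) 0.0262989189884127
86 [[584.0, 140.0, 32.0], [581.0, 139.0, 34.0], [577.0, 150.0, 33.0], [577.0, 132.0, 33.0], [574.0, 152.0, 32.0], [574.0, 119.0, 32.0], [572.0, 162.0, 31.0], [571.0, 147.0, 35.0], [572.0, 145.0, 32.0], [571.0, 129.0, 36.0], [569.0, 165.0, 31.0], [569.0, 142.0, 32.0], [568.0, 128.0, 40.0], [568.0, 126.0, 40.0], [566.0, 131.0, 37.0], [565.0, 128.0, 40.0], [566.0, 126.0, 37.0], [567.0, 122.0, 31.0
[... 2256 characters left out ...]
4.0, 153.0, 41.0], [530.0, 157.0, 37.0], [530.0, 152.0, 39.0], [532.0, 149.0, 40.0], [535.0, 148.0, 39.0], [535.0, 143.0, 41.0], [535.0, 138.0, 44.0], [539.0, 138.0, 42.0], [540.0, 135.0, 43.0], [539.0, 128.0, 47.0], [545.0, 131.0, 43.0], [551.0, 134.0, 39.0], [552.0, 130.0, 40.0], [559.0, 133.0, 35.0], [563.0, 133.0, 33.0], [563.0, 129.0, 35.0], [525.0, 156.0, 36.0], [526.0, 152.0, 37.0], [531.0, 153.0, 34.0], [536.0, 150.0, 34.0], [535.0, 143.0, 38.0], [537.0, 141.0, 38.0], [535.0, 133.0, 43.0], [540.0, 135.0, 39.0], [542.0, 132.0, 40.0], [543.0, 128.0, 42.0], [549.0, 132.0, 37.0], [555.0, 134.0, 33.0], [518.0, 162.0, 32.0], [530.0, 148.0, 34.0], [534.0, 142.0, 35.0], [534.0, 137.0, 37.0]]
```

View pics/crop1.png

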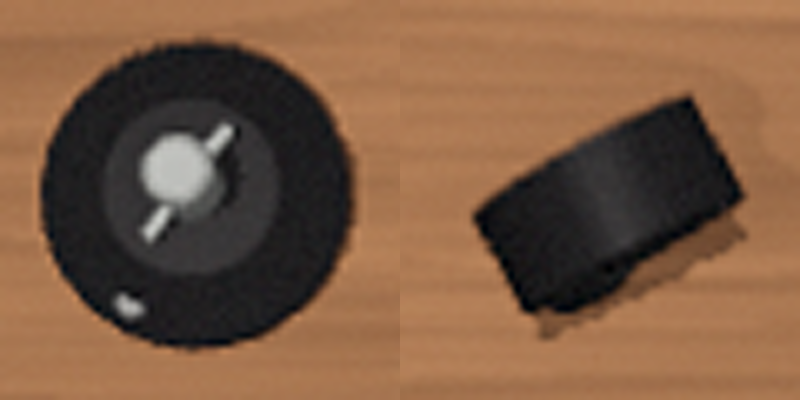

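View pics/crop2.png

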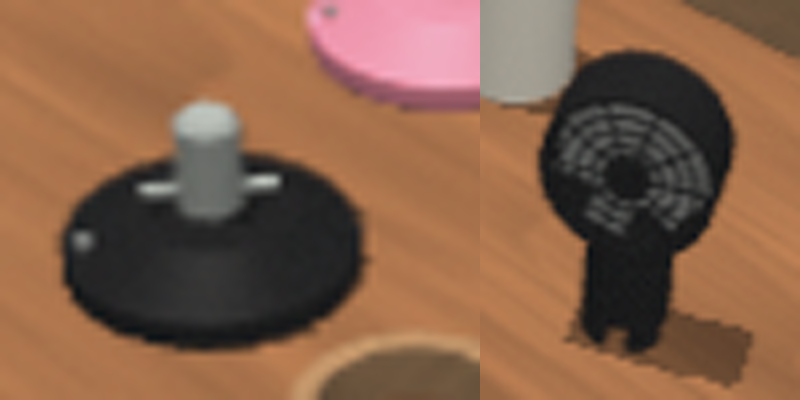

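The crops confirm it. The black base has a bright pin running from lower-left to upper-right, with ends near top (217,200) and (229,185). The black fan stands upright on the desk. Next I'll refine both by model fit.

```bash
cat >> h.py <<'E'
def onplane(n,uv,z):
    c,R,t=cam(n);k,D=K(c); p=cv2.undistortPoints(np.array(uv,float).reshape(-1,1,2),k,D)[:,0]
    r=np.c_[p,np.ones(len(p))]@R; o=-R.T@t; return o+r*((z-o[2])/r[:,2])[:,None]
def mv(target_p,yaw,yup=None):
    """shift in tool axes/units and turn about tool z to reach target TCP, tool y at yaw deg"""
    s=env.observe();R=np.array(s["tool_rot"]);d=R.T@(np.array(target_p)-s["position"])
    cur=np.degrees(np.arctan2(R[1,1],R[0,1])); dy=(yaw-cur+180)%360-180
    print("pos",np.round(s["position"],4),"yaw",round(cur,2),"tilt",np.round(R[:2,2],4),"units xyz",np.round(d/.04,3),"turn z units",round(-np.radians(dy)/.15,3),"t",s["time_s"],"w",round(s["grip_width"],4),"F",np.round(s["ft_force"],2))
E
python3 - <<'E'
from h import *
T=np.load("top0.npz");S=np.load("side0.npz")
f=lambda x,y:(195+x*.15-.42,165+y*.15-.42)
P=onplane("top",[f(233,126),f(147,241)],.036);print("pin",P,P.mean(0))
print("spigot", onplane("top",[f(178,169)],.068))
sc=50/400
g=lambda x,y:(230+x*sc-.42,180+y*sc-.42)
Q=onplane("side",[g(138,190),g(280,181)],.036);print("pin side",Q,Q.mean(0))
for R in(P,Q): d=R[0]-R[1]; print(np.degrees(np.arctan2(d[1],d[0])))
print("spig side",onplane("side",[g(208,119)],.068))
# outline of black disc
hsv=T["im"][165:225,195:255].astype(int).max(2)
m=((hsv<75)).astype(np.uint8); m=cv2.morphologyEx(m,cv2.MORPH_CLOSE,np.ones((15,15)))
c=max(cv2.findContours(m,0,1)[0],key=cv2.contourArea)[:,0]+[195,165]
X=onplane("top",c,.004); print("disc",cv2.minEnclosingCircle((X[:,:2]*1000).astype(np.float32)),cv2.fitEllipse((X[:,:2]*1000).astype(np.float32)))
mv([.578,-.169,.2],28.4)
E
```

```text
pin [[0.5696292  0.12497828 0.036     ]
 [0.52584057 0.15657767 0.036     ]] [0.54773488 0.14077798 0.036     ]
spigot [[0.5478705  0.14134697 0.068     ]]
pin side [[0.52462495 0.16097803 0.036     ]
 [0.56902053 0.12840823 0.036     ]] [0.54682274 0.14469313 0.036     ]
-35.815511932888285
143.7352228650104
spig side [[0.54620765 0.14241643 0.068     ]]
disc ((551.2128295898438, 141.5397491455078), 77.78118133544922) ((553.2944946289062, 143.26248168945312), (125.28656005859375, 137.68235778808594), 173.68719482421875)
pos [0.1444 0.5306 0.2311] yaw 74.77 tilt [-0.0002 -0.0003] units xyz [-15.053 -14.028   0.782] turn z units 5.395 t 0.3 w 0.0852 F [-0.37 -1.22  0.35]
```

>>> jog_arm --plan '[[[-0.8,-0.75,0,0,0,0],[-0.8,-0.75,0,0,0,0],[-0.8,-0.75,0,0,0,0],[-0.8,-0.75,0,0,0,0],[-0.8,-0.75,0,0,0,0],[-0.8,-0.75,0,0,0,0],[-0.8,-0.75,0,0,0,0],[-0.8,-0.75,0,0,0,0],[-0.8,-0.75,0,0,0,0],[-0.8,-0.75,0,0,0,0]]]' --grip 1

```text
time_s: 1.3
position: [0.375, 0.1554, 0.2315]
tool_rot: [[-0.965, 0.263, 0.001], [0.263, 0.965, 0.0], [-0.001, 0.0, -1.0]]
ft_force: [1.4, 1.5, -0.8]
grip_width: 0.0855
```

>>> jog_arm --plan '[[[-0.5,-0.5,0,0,0,0],[-0.5,-0.5,0,0,0,0],[-0.5,-0.5,0,0,0,0],[-0.5,-0.5,0,0,0,0],[0,0,0,0,0,0.9],[0,0,0,0,0,0.9],[0,0,0,0,0,0.9],[0,0,0,0,0,0.9],[0,0,0,0,0,0.9],[0,0,0,0,0,0.9]]]'

```text
time_s: 2.3
position: [0.4306, 0.0589, 0.2313]
tool_rot: [[-0.47, 0.883, 0.0], [0.883, 0.47, -0.0], [-0.0, -0.0, -1.0]]
ft_force: [0.6, -0.8, 0.2]
grip_width: 0.0856
```

```bash
python3 -c "
from h import *
mv([.578,-.169,.2],28.4)"
```

```text
pos [0.4306 0.0589 0.2313] yaw 28.04 tilt [ 0. -0.] units xyz [-6.762  0.575  0.784] turn z units -0.042 t 2.3 w 0.0856 F [ 0.6  -0.83  0.2 ]
```

>>> jog_arm --plan '[[[-0.85,0.07,0,0,0,0],[-0.85,0.07,0,0,0,0],[-0.85,0.07,0,0,0,0],[-0.85,0.07,0,0,0,0],[-0.85,0.07,0,0,0,0],[-0.85,0.07,0,0,0,0],[-0.85,0.08,0,0,0,0],[-0.81,0.08,0,0,0,-0.04],[0,0,0,0,0,0],[0,0,0.4,0,0,0]]]'

```text
time_s: 3.3
position: [0.5802, -0.1688, 0.2164]
tool_rot: [[-0.479, 0.878, 0.003], [0.878, 0.479, -0.001], [-0.003, 0.002, -1.0]]
ft_force: [0.5, 0.7, 0.3]
grip_width: 0.0852
```

```bash
python3 -c "
from h import *
mv([.578,-.169,.101],28.4)
im,d=vision.get_image('side'); save('side1.png',cv2.resize(im[150:290,270:410],(560,560),interpolation=cv2.INTER_CUBIC))
im,d=vision.get_image('top'); save('top1.png',cv2.resize(im[100:240,280:420],(560,560),interpolation=cv2.INTER_CUBIC))"
```

```text
pos [ 0.5802 -0.1688  0.2164] yaw 28.65 tilt [ 0.0029 -0.0014] units xyz [ 0.03  -0.056  2.884] turn z units 0.029 t 3.3 w 0.0852 F [0.51 0.67 0.25]
```

View pics/side1.png

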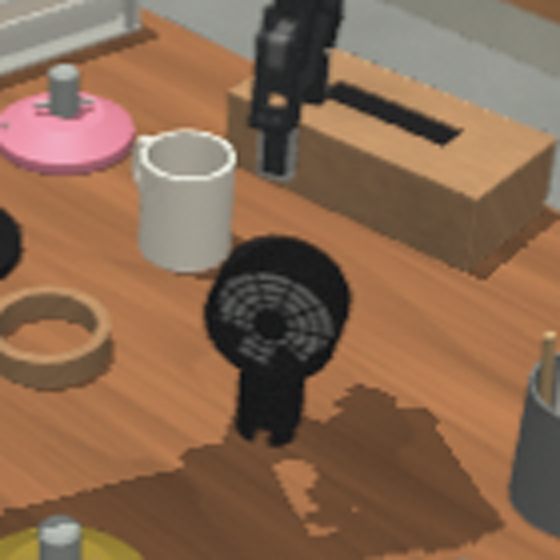

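View pics/top1.png

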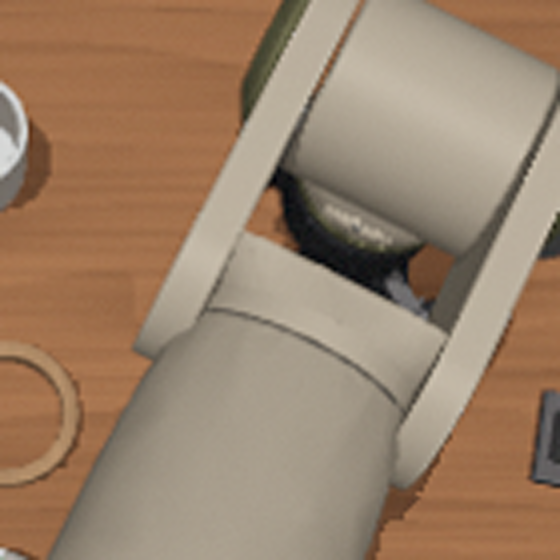

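The side crop shows the open gripper above the fan, with the nearer finger at crop (278,160) and the fan head at (278,310). The arm blocks the top view. Going down.

>>> jog_arm --plan '[[[0.03,-0.05,0.5,0,0,0.03],[0,0,0.5,0,0,0],[0,0,0.5,0,0,0],[0,0,0.5,0,0,0],[0,0,0.5,0,0,0],[0,0,0.38,0,0,0],[0,0,0,0,0,0]]]'

```text
time_s: 4.1
position: [0.5763, -0.167, 0.0989]
tool_rot: [[-0.477, 0.879, -0.003], [0.879, 0.477, 0.002], [0.003, -0.002, -1.0]]
ft_force: [0.3, 0.4, -0.1]
grip_width: 0.0853
```

>>> jog_arm --plan '[[[0,0,0,0,0,0],[0,0,0,0,0,0],[0,0,0,0,0,0],[0,0,0,0,0,0],[0,0,0,0,0,0],[0,0,0,0,0,0],[0,0,0,0,0,0],[0,0,0,0,0,0]]]' --grip -1 --squeeze 35

```text
time_s: 4.9
position: [0.5774, -0.1681, 0.1012]
tool_rot: [[-0.476, 0.879, 0.001], [0.879, 0.476, -0.001], [-0.001, 0.001, -1.0]]
ft_force: [-1.7, -0.8, 6.4]
grip_width: 0.0398
```

```bash
python3 -c "
from h import *
mv([.578,-.169,.101],28.4)
im,d=vision.get_image('side'); save('side2.png',cv2.resize(im[150:290,270:410],(560,560),interpolation=cv2.INTER_CUBIC))"
```

```text
pos [ 0.5774 -0.1681  0.1012] yaw 28.45 tilt [ 0.0013 -0.0009] units xyz [-0.026  0.003  0.004] turn z units 0.005 t 4.9 w 0.0398 F [-1.72 -0.78  6.4 ]
```

View pics/side2.png

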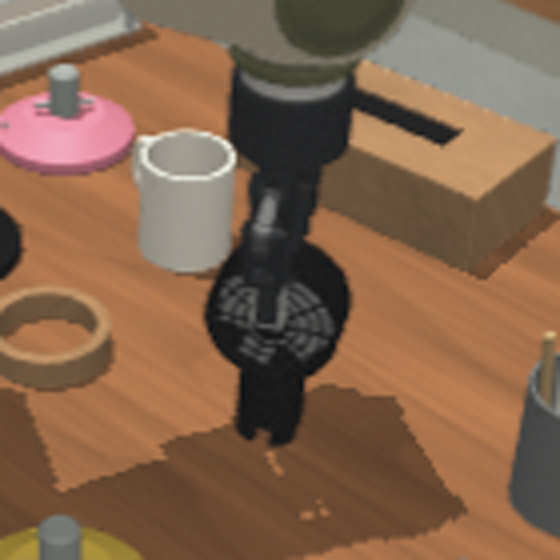

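Gripped: opening 39.8 mm, fan still upright. Lifting.

>>> jog_arm --plan '[[[0,0,-0.1,0,0,0],[0,0,-0.3,0,0,0],[0,0,-0.4,0,0,0],[0,0,-0.5,0,0,0],[0,0,-0.5,0,0,0],[0,0,-0.5,0,0,0],[0,0,-0.3,0,0,0],[0,0,0,0,0,0]]]' --squeeze 50

```text
time_s: 5.75
position: [0.5776, -0.1681, 0.2059]
tool_rot: [[-0.476, 0.879, 0.003], [0.879, 0.476, -0.001], [-0.003, 0.002, -1.0]]
ft_force: [-0.1, -0.9, -2.5]
grip_width: 0.0396
```

```bash
python3 -c "
from h import *
mv([.548,.1415,.205],54)"
```

```text
pos [ 0.5776 -0.1681  0.2059] yaw 28.45 tilt [ 0.0029 -0.0015] units xyz [7.157 3.036 0.01 ] turn z units -2.972 t 5.75 w 0.0396 F [-0.13 -0.88 -2.52]
```

>>> jog_arm --plan '[[[0.4,0.17,0,0,0,0],[0.75,0.32,0,0,0,0],[0.85,0.36,0,0,0,0],[0.85,0.36,0,0,0,0],[0.85,0.36,0,0,0,0],[0.85,0.36,0,0,0,0],[0.85,0.36,0,0,0,0],[0.85,0.36,0,0,0,0],[0.6,0.26,0,0,0,0],[0.31,0.13,0,0,0,0]]]'

```text
time_s: 6.75
position: [0.5463, 0.1445, 0.2031]
tool_rot: [[-0.479, 0.878, -0.002], [0.878, 0.479, 0.0], [0.001, -0.002, -1.0]]
ft_force: [-0.4, -0.9, -2.9]
grip_width: 0.0395
```

>>> jog_arm --plan '[[[0,0,0,0,0,-0.4],[0,0,0,0,0,-0.7],[0,0,0,0,0,-0.7],[0,0,0,0,0,-0.7],[0,0,0,0,0,-0.47],[0,0,0,0,0,0],[0,0,0,0,0,0]]]'

```text
time_s: 7.45
position: [0.5474, 0.1417, 0.2037]
tool_rot: [[-0.807, 0.59, -0.001], [0.59, 0.807, -0.0], [0.001, -0.001, -1.0]]
ft_force: [-0.2, -0.2, -3.1]
grip_width: 0.0395
```

Run:
```python
from h import *
mv([.548,.1415,.205],54)
for n in("side","top"):
    im,d=vision.get_image(n); np.savez(n+"3.npz",im=im,d=d)
    if n=="side": save('side3.png',cv2.resize(im[110:250,190:330],(560,560),interpolation=cv2.INTER_CUBIC))
    else: save('top3.png',cv2.resize(im[100:280,130:310],(540,540),interpolation=cv2.INTER_CUBIC))
```

```text
pos [0.5474 0.1417 0.2037] yaw 53.84 tilt [-0.001  -0.0001] units xyz [-0.015  0.006 -0.034] turn z units -0.019 t 7.45 w 0.0395 F [-0.25 -0.25 -3.1 ]
```

View pics/side3.png

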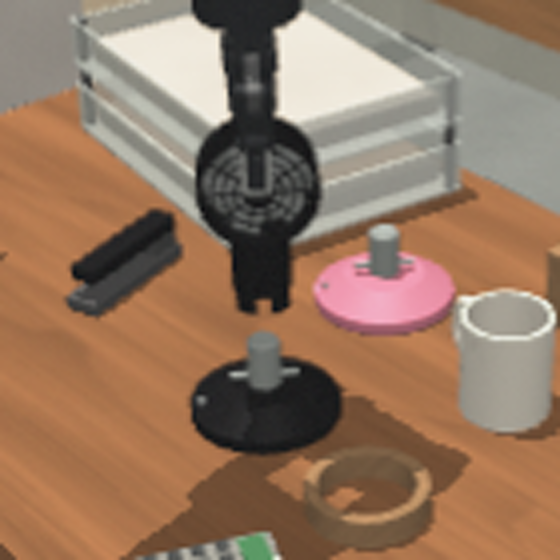

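View pics/top3.png

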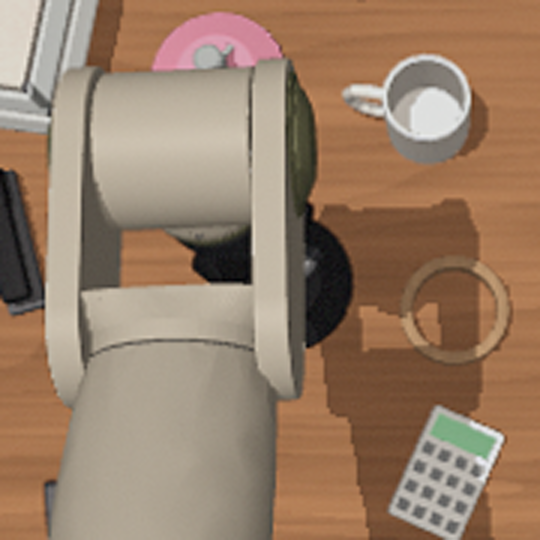

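Run:
```python
from h import *
Z=np.load("side3.npz");im=Z["im"];g=im.astype(float).max(2);S=im.astype(int)
for v in range(176,187): print(v, im[v,240:272].max(1).tolist())
print()
for v in range(193,208): print(v, im[v,240:272].min(1).tolist())
p=env.observe()["position"]
print(proj("side",[[p[0],p[1],z] for z in(.204-.101,.204-.101+.02,.128,.204,.068,.05)]))
print(proj("side",[[.548,.1415,z] for z in(.068,.05,.04)]))
print(proj("side",[[.548-.807*.01,.1415+.59*.01,.05]])-proj("side",[[.548,.1415,.05]]))
W=cloud("side",Z["d"]); h=W[130:195,230:280].reshape(-1,3); h=h[(h[:,2]>.16)&(h[:,2]<.26)]
ok=np.hypot(h[:,0]-.548,h[:,1]-.1415)<.06; h=h[ok]; a=(h[:,:2]-p[:2])@np.array([-.807,.59]); print("tool x extent of head",np.percentile(a,[0,2,50,98,100]))
s=W[170:190,230:280].reshape(-1,3); s=s[(s[:,2]>.105)&(s[:,2]<.15)&(np.hypot(s[:,0]-.548,s[:,1]-.1415)<.06)]; a=(s[:,:2]-p[:2])@np.array([-.807,.59]); print("stem",np.percentile(a,[0,2,50,98,100]), s.mean(0))
```

```text
176 [179, 179, 178, 178, 176, 177, 179, 152, 23, 25, 26, 27, 27, 27, 28, 27, 27, 26, 28, 26, 26, 24, 68, 140, 184, 182, 181, 180, 178, 177, 173, 184]
177 [176, 177, 177, 178, 177, 174, 175, 149, 26, 26, 26, 27, 26, 27, 27, 28, 27, 28, 27, 25, 26, 28, 70, 143, 188, 186, 184, 183, 182, 180, 191, 219]
178 [177, 177, 175, 177, 177, 177, 175, 150, 50, 24, 27, 28, 26, 29, 29, 27, 25, 28, 23, 27, 24, 27, 69, 143, 190, 189, 188, 187, 187, 194, 221, 234]
179 [176, 176, 176, 175, 175, 176, 177, 149, 53, 26, 27, 26, 26, 27, 28, 26, 27, 28, 29, 27, 26, 28, 71, 143, 188, 190, 191, 192, 185, 207, 236, 236]
180 [177, 175, 175, 174, 175, 175, 175, 150, 53, 26, 26, 25, 27, 29, 26, 25, 26, 25, 26, 28, 26, 24, 68, 142, 186, 188, 191, 190, 203, 222, 218, 214]
181 [176, 176, 175, 174, 174, 174, 175, 153, 80, 24, 24, 27, 29, 27, 26, 27, 27, 28, 25, 25, 25, 25, 95, 160, 186, 186, 189, 190, 215, 230, 190, 163]
182 [173, 174, 174, 174, 173, 173, 173, 161, 111, 26, 25, 26, 29, 25, 23, 27, 27, 28, 28, 27, 29, 25, 121, 188, 189, 187, 186, 187, 217, 238, 229, 221]
183 [168, 171, 172, 174, 174, 173, 170, 169, 142
[... 2440 characters left out ...]
6, 35, 59, 90, 104, 107, 107, 103, 92, 60, 34, 28, 29, 29, 28, 28, 30, 29, 27, 25, 26, 26]
207 [36, 37, 35, 35, 38, 38, 38, 39, 38, 37, 36, 35, 33, 48, 59, 65, 75, 66, 42, 32, 25, 30, 28, 27, 28, 28, 26, 29, 27, 29, 28, 25]
[[255.55966369 184.6194599 ]
 [255.27288233 178.90935661]
 [255.20053914 177.46695888]
 [254.06821908 154.78531735]
 [256.05170359 194.38760071]
 [256.29997254 199.30260087]]
[[256.22452069 194.35779805]
 [256.47148831 199.27258617]
 [256.6073193  201.97181305]]
[[-3.24531152  0.20713569]]
tool x extent of head [-0.04475844 -0.04154259  0.00056603  0.04095994  0.04399718]
stem [-0.0229991  -0.02043892  0.00120921  0.02137937  0.0220383 ] [0.53643836 0.12751879 0.12958447]
```

The side view shows the fan upright above the black base, with the stem axis near crop (262,290) and the spigot near (264,345). Correcting for projection, the spigot lies about 1.5–1.9 mm further along tool +x than the fan. The two yaws match. Shifting, then lowering gently.

>>> jog_arm --plan '[[[0.03,0,0.2,0,0,-0.02],[0,0,0.25,0,0,0],[0,0,0.2,0,0,0],[0,0,0.1,0,0,0],[0,0,0,0,0,0],[0,0,0,0,0,0]]]'

```text
time_s: 8.15
position: [0.5468, 0.1426, 0.1742]
tool_rot: [[-0.81, 0.586, 0.0], [0.586, 0.81, 0.0], [-0.0, 0.0, -1.0]]
ft_force: [0.5, -0.3, -2.1]
grip_width: 0.0395
```

Run:
```python
from h import *
mv([.548,.1415,.165],54)
im,d=vision.get_image("side"); np.savez("side4.npz",im=im,d=d)
save('side4.png',cv2.resize(im[165:225,225:285],(540,540),interpolation=cv2.INTER_CUBIC))
```

```text
pos [0.5468 0.1426 0.1742] yaw 54.14 tilt [0.0002 0.    ] units xyz [-0.04  -0.004  0.231] turn z units 0.016 t 8.15 w 0.0395 F [ 0.54 -0.32 -2.06]
```

View pics/side4.png

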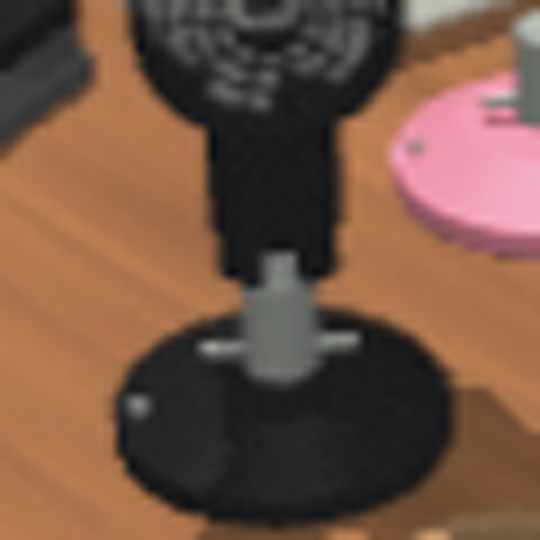

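The stem spans crop columns 218–338 (centre 278) and the spigot 243–317 (centre 280), so they are lined up to about 0.5 mm. Lowering in small steps while checking force.

>>> jog_arm --plan '[[[0,0,0.08,0,0,0],[0,0,0.08,0,0,0],[0,0,0.07,0,0,0],[0,0,0.03,0,0,0],[0,0,0,0,0,0],[0,0,0,0,0,0]]]'

```text
time_s: 8.8
position: [0.5466, 0.1426, 0.1637]
tool_rot: [[-0.811, 0.586, -0.0], [0.586, 0.811, 0.0], [0.0, -0.0, -1.0]]
ft_force: [-0.1, 1.1, -2.9]
grip_width: 0.0394
```

>>> jog_arm --plan '[[[0,0,0.05,0,0,0],[0,0,0.05,0,0,0],[0,0,0.05,0,0,0],[0,0,0,0,0,0],[0,0,0,0,0,0]]]'

```text
time_s: 9.3
position: [0.5466, 0.1426, 0.1575]
tool_rot: [[-0.81, 0.586, -0.0], [0.586, 0.81, 0.0], [0.0, -0.0, -1.0]]
ft_force: [0.5, 1.3, -3.1]
grip_width: 0.0393
```

>>> jog_arm --plan '[[[0,0,0.08,0,0,0],[0,0,0.08,0,0,0],[0,0,0.08,0,0,0],[0,0,0.06,0,0,0],[0,0,0,0,0,0],[0,0,0,0,0,0]]]'

```text
time_s: 9.9
position: [0.5465, 0.1426, 0.1455]
tool_rot: [[-0.81, 0.586, -0.001], [0.586, 0.81, 0.0], [0.001, -0.0, -1.0]]
ft_force: [-0.8, 2.3, -3.6]
grip_width: 0.0396
```

Run:
```python
from h import *
mv([.5465,.1426,.129],54)
im,d=vision.get_image("side")
save('side5.png',cv2.resize(im[165:225,225:285],(540,540),interpolation=cv2.INTER_CUBIC))
```

```text
pos [0.5465 0.1426 0.1455] yaw 54.14 tilt [-0.0007  0.    ] units xyz [-0.     0.001  0.411] turn z units 0.017 t 9.9 w 0.0396 F [-0.82  2.26 -3.64]
```

View pics/side5.png

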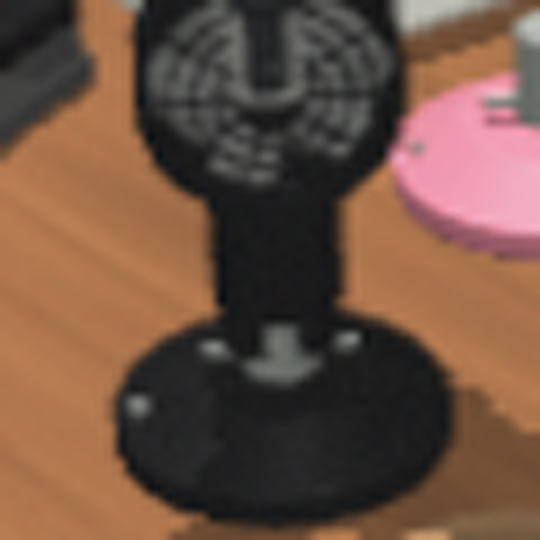

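The spigot is inside the bore, and both pin ends show symmetric at crop (213,348) and (348,340). Lowering over the pin.

>>> jog_arm --plan '[[[0.01,0.01,0.05,0,0,0],[0,0,0.05,0,0,0],[0,0,0.05,0,0,0],[0,0,0.05,0,0,0],[0,0,0,0,0,0],[0,0,0,0,0,0]]]'

```text
time_s: 10.55
position: [0.5466, 0.143, 0.1377]
tool_rot: [[-0.81, 0.586, -0.0], [0.586, 0.81, -0.0], [-0.0, -0.0, -1.0]]
ft_force: [0.5, 0.7, -2.4]
grip_width: 0.0395
```

>>> jog_arm --plan '[[[0,0,0.04,0,0,0],[0,0,0.04,0,0,0],[0,0,0.04,0,0,0],[0,0,0,0,0,0],[0,0,0,0,0,0]]]'

```text
time_s: 11.05
position: [0.5466, 0.1431, 0.1329]
tool_rot: [[-0.81, 0.586, -0.0], [0.586, 0.81, -0.0], [0.0, -0.0, -1.0]]
ft_force: [-0.1, -0.1, -2.6]
grip_width: 0.0398
```

Past the pin with no push-back. The last few millimetres next.

>>> jog_arm --plan '[[[0,0,0.03,0,0,0],[0,0,0.03,0,0,0],[0,0,0.02,0,0,0],[0,0,0,0,0,0],[0,0,0,0,0,0]]]'

```text
time_s: 11.55
position: [0.5466, 0.1431, 0.1297]
tool_rot: [[-0.811, 0.586, 0.0], [0.586, 0.811, -0.0], [-0.0, -0.0, -1.0]]
ft_force: [-0.3, 0.2, -2.8]
grip_width: 0.0396
```

>>> jog_arm --plan '[[[0,0,0.02,0,0,0],[0,0,0.02,0,0,0],[0,0,0,0,0,0],[0,0,0,0,0,0]]]'

```text
time_s: 11.95
position: [0.5468, 0.1431, 0.1292]
tool_rot: [[-0.811, 0.586, 0.001], [0.586, 0.811, -0.0], [-0.001, 0.001, -1.0]]
ft_force: [-2.8, 0.3, 7.4]
grip_width: 0.0398
```

The force changed from −2.8 to +7.4 N at TCP z 0.1292, which is the expected home height. Checking with the camera before letting go.

Run:
```python
from h import *
mv([.5465,.1426,.129],54)
im,d=vision.get_image("side")
save('side6.png',cv2.resize(im[165:225,225:285],(540,540),interpolation=cv2.INTER_CUBIC))
```

```text
pos [0.5468 0.1431 0.1292] yaw 54.15 tilt [ 0.0014 -0.0001] units xyz [-0.001 -0.013  0.005] turn z units 0.017 t 11.95 w 0.0398 F [-2.81  0.27  7.43]
```

View pics/side6.png

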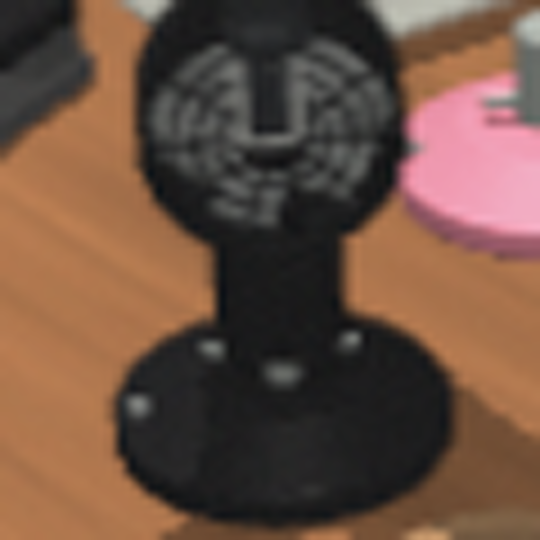

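The pin ends show through the side notches at crop (212,349) and (350,340). The front notch sits down at the seat, at (283,372). The fan is home, so I'm releasing.

>>> jog_arm --plan '[[[0,0,0,0,0,0],[0,0,0,0,0,0],[0,0,0,0,0,0],[0,0,0,0,0,0],[0,0,0,0,0,0],[0,0,0,0,0,0],[0,0,0,0,0,0],[0,0,0,0,0,0]]]' --grip 1

```text
time_s: 12.8
position: [0.5466, 0.1431, 0.1281]
tool_rot: [[-0.81, 0.586, -0.0], [0.586, 0.81, -0.0], [-0.0, -0.0, -1.0]]
ft_force: [-0.0, 1.0, 0.7]
grip_width: 0.0856
```

>>> jog_arm --plan '[[[0,0,-0.15,0,0,0],[0,0,-0.3,0,0,0],[0,0,-0.5,0,0,0],[0,0,-0.5,0,0,0],[0,0,-0.5,0,0,0],[0,0,-0.5,0,0,0],[0,0,-0.4,0,0,0],[0,0,0,0,0,0]]]'

```text
time_s: 13.6
position: [0.5473, 0.1432, 0.2452]
tool_rot: [[-0.81, 0.586, 0.006], [0.586, 0.811, 0.0], [-0.004, 0.003, -1.0]]
ft_force: [0.4, 0.1, -0.4]
grip_width: 0.0855
```

Run:
```python
from h import *
mv([.5465,.1426,.129],54)
im,d=vision.get_image("side"); W=cloud("side",d)
h=W[140:215,225:285].reshape(-1,3); h=h[(h[:,2]>.09)&(h[:,2]<.19)&(np.hypot(h[:,0]-.547,h[:,1]-.143)<.06)]; print("fan top z",h[:,2].max(),cv2.minAreaRect((h[:,:2]*1000).astype(np.float32)))
save('side7.png',cv2.resize(im[105:245,190:330],(560,560),interpolation=cv2.INTER_CUBIC))
```

```text
pos [0.5473 0.1432 0.2452] yaw 54.15 tilt [0.0055 0.0003] units xyz [ 0.021 -0.034  2.905] turn z units 0.017 t 13.6 w 0.0855 F [ 0.4   0.11 -0.39]
fan top z 0.17701541438991678 ((545.7891845703125, 141.1529541015625), (48.70803451538086, 89.12432861328125), 54.090179443359375)
```

View pics/side7.png

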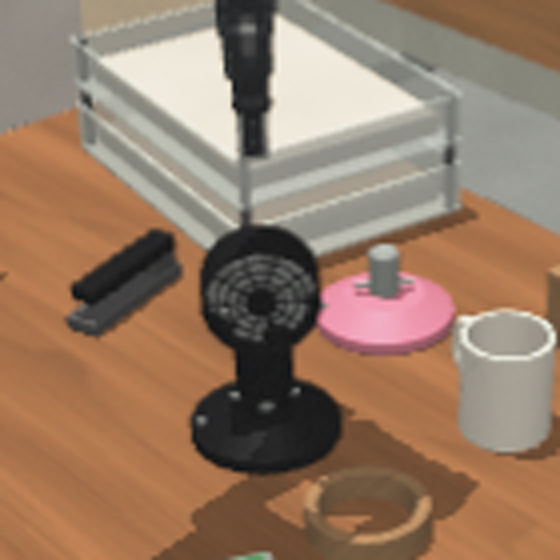

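The fan stands upright on the black base at crop (262,345), and the gripper is clear above it at (250,150). Its top rose 29 mm from where it stood on the desk, against 28 mm expected for fully home and 38 mm if it were resting on the pin.

```bash
python3 -c "
from h import *
print(close_job())"
```

```text
the job is handed in; nothing more can be done
None
```

The fan is back on the black base, and I've handed the job in; no verdict is reported. I gripped the head across its thickness and carried it over the spigot. I turned it about 25° to line up with the pin seen in the top picture, then lowered it in small steps. It slid over the pin without any searching.

**Last checks:**
- **Contact:** the wrist force changed by about 10 N as the foot reached the seat, well under the 60 N limit, with the fan still held.
- **Height:** the fan's top is 29 mm higher than it was on the desk. Fully home should be 28 mm, and resting on the pin would be 38 mm.
- **Final view:** the fan is upright with the pin ends showing at the notches. The gripper is open and about 70 mm clear of the fan's top. The stapler, mug and tape look undisturbed. I did not measure the other objects again, but the arm went nowhere near them.

**Disagreement:** the two cameras differed by 1–3 mm on where the base was. I aligned the last step using the stem and spigot seen together in the side picture.

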